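# Sweep finger inserts through the feeder gate

## Robot

A 7-joint arm with a two-finger parallel gripper is mounted at the origin on a cart in front of the work surface, level with it; the furniture and walls round the work are solid. World frame = base frame: x ahead of the robot, y to its left, z up, the work surface at z = 0. Lengths are in m, angles in rad, forces in N, time in s.
With the tool pointing down it reaches from about 0.35 to 0.9 m from the base axis. Payload 8.1 kg.
Tool frame: the origin (TCP) lies at the centre of the arm's flange, where the gripper is bolted on; the fingertips stand 178 mm ahead of it and the grasp point (between the pads) lies 159 mm ahead of it; z points along the fingers, y is the line along which they close (so a half turn about z gives the same grasp; the last joint's range is limited). The gripper opens to 92 mm and grips with 3 to 60 N. Pads are 19 mm wide; open, the fingers measure 130 mm over their backs; the gripper's body (75 mm by 190 mm) begins 47 mm behind the grasp point.
Start: joints at [1.193, 0.434, 0.025, 1.573, -0.012, 1.134, -0.075], TCP at [0.17, -0.602, 0.405] pointing down, gripper open.
Joint ranges: [-2.62, 2.62], [-0.44, 2.09], [-1.27, 1.32], [0.08, 2.57], [-1.32, 4.46], [0.12, 2], [-2.74, 2.74]. Speed limits (rad/s): [2.22, 2.22, 3.01, 3.01, 3.14, 3.14, 3.14].

## Interface

Orientations are given as a rotation vector (axis times angle).
In Python, from cell import arm gives the robot as it stands. The module is installed in compiled form; this text tells all that it offers.
- The arm moves only by the shell command python3 -m inch 'ROWS' [FORCE]. ROWS is text: rows parted by semicolons, each of 5 numbers parted by spaces: the shift along the tool's x, y, z in m, then the turn about the tool's z in rad, then the finger opening in m, from 0 to 0.0918. In form: x y z roll fingers; .... A call has 1 to 5 rows; each row is the pose to reach, as a shift and turn from the pose commanded when the call began, along the tool's axes at that moment; what a row does not reach only later rows make up. A row lasts 1/10 s, in which the tool goes at most 50 mm and 8.59 degrees, less where a joint would pass 70% of its speed; a pose out of reach is approached as far as the arm can. A call with a gripper value outside its range is refused whole. The fingers move at their own pace and stop on an object; FORCE is the grip in N (left out, the last holds). Time passes only in rows, so rows that repeat a pose let the fingers close. It gives the time, the measured TCP pose, the force, the opening and the grip force at its end, in the units of the state.
- arm.observe(): the state, without advancing time (a new reading comes with each control period).
- arm.get_image(name): name is "side" or "top"; returns the picture (480x640x3 uint8, red, green, blue); there is no depth.
- arm.get_calibration(name): a dict with "intrinsics" (3x3 intrinsics, pixels), "distortion" ([k1, k2, p1, p2, k3] as OpenCV has them; the pictures are not rectified), "pose" (4x4, takes a point from camera to world coordinates). Camera axes: x right, y up, looking along -z (the intrinsics and any distortion apply to the point x, -y, -z); pixel columns grow to the right and rows downward; lengths in m; the calibration is good to about 2 mm. A picture is of the moment at which its call begins. get_calibration takes no time and is no camera call.
- arm.sign_off(): hands the job in; it is judged then, once.
Trained networks look in the newest picture that a camera, given by its name, has taken for a name from the list of things; names that differ only in an ending like _2 or _b are one class to them, and where a whole thing is asked for, a point or a joint stands for the part that bears it (a point fixed in the world has none). Each returns a list of dicts, best first, with "conf" (0 to 1); they miss things now and then, are a little off and sometimes report something else, mostly with a low value. They report only what shows in the picture. A call takes as long as a camera call. They do not tell look-alikes from the thing itself.
- arm.look_for(camera, query): "point" ([row, column] in pixels, amid what is visible of it).
- arm.silhouettes(camera, query): "region" (480x640 bool, what is visible of it) and "point" ([row, column] in pixels, amid what is visible of it).
- arm.place_of(camera, query): "point" ([row, column] in pixels: a listed point, or the origin of a listed thing).
The state is a dict: "clock": time; "joints": joint angles; "dq": joint speeds; "joint_efforts": joint torques, N m; "position": TCP position; "ee_rot": TCP orientation; "force": force on the tool from outside, world axes, zero at the start; "ft_torque": the same for the moment, N m; "width": opening from 0.0 (shut) to 1.0 (fully open); "gripper_force": force on a finger pad.
Only numpy, scipy, OpenCV 4.12 (cv2) and the standard library are available. Lean on these libraries where they do the work, as an engineer would, in place of code of your own. Each camera call takes 0.05 s, during which the arm holds its last target. There are 200 camera calls.

## Task

Load the feeder: with shut fingertips, sweep the three orange finger inserts across the deck and through the gate between the red posts, so that they drop into the yellow slot one at a time, with never two at the gate together. Only push them, do not pick up or lift any. Leave the worn black insert lying where it is, and do not disturb the tubes and the tin beside the feeder.

Things in the scene. Friction and masses are not known exactly. Their poses are not given: they have to be found in the camera images.
- feeder: fixed bench feeder: bare aluminium deck, top 55 mm above the worktop, with a yellow slot on its far side. Origin on the worktop; x points across the deck to gate and slot, y left, z up. Deck: x = -95 to 60 mm, y = -140 to 140 mm. Its near edge, and its sides up to x = 0, are open. A shelf with drawers hangs 0.47 m above the worktop from x = 0.6 m (world) on: keep the arm clear of it
- gate (a point): middle of the gate, at deck height, on the edge where deck ends and slot begins (x = 60, y = 0, z = 55 mm in the feeder's frame; axes as the feeder's). The gate is 48 mm wide between two red posts, 8 mm thick, 20 mm high, centred 5 mm before the edge. A ring pushed until its centre is past the edge tips into the slot
- fences (a point): point on the deck (x = 0, y = 0, z = 55 mm in the feeder's frame) where the fences begin. Dark fences 13 mm high close the slot side (x = 53 to 59 mm) but for the gate, run as a straight funnel from each gate post back to x = 0, y = +-135 mm, and close the sides (y = +-136 mm) from x = 0 on
- slot (a point): middle of the floor of the yellow open-topped drop slot (x = 91, y = 0, z = 4 mm in the feeder's frame). It is open above from x = 60 to 122 mm and y = -55 to 55 mm, and runs on under the deck back to x = 8 mm; its floor lies 51 mm below the deck, its outer walls end as high as the fences (68 mm above the worktop)
- insert_a_mid (a point): orange plastic finger insert, a ring 26 mm across and 12 mm high with a 16 mm bore, about 25 g, lying flat on the feeder's deck; the point is its centre, half-way up (6 mm above the deck)
- insert_b_mid (a point): orange plastic finger insert, a ring 26 mm across and 12 mm high with a 16 mm bore, about 25 g, lying flat on the feeder's deck; the point is its centre, half-way up (6 mm above the deck)
- insert_c_mid (a point): orange plastic finger insert, a ring 26 mm across and 12 mm high with a 16 mm bore, about 25 g, lying flat on the feeder's deck; the point is its centre, half-way up (6 mm above the deck)
- insert_worn_mid (a point): black (worn) plastic finger insert, a ring 26 mm across and 12 mm high with a 16 mm bore, about 25 g, lying flat on the feeder's deck; the point is its centre, half-way up (6 mm above the deck)
- red_slug: loose red plastic tube (thumb slug) standing on the worktop left of the feeder, 26 mm across, 51 mm high; origin at the centre of its foot
- blue_slug: loose blue plastic tube (thumb slug) standing on the worktop right of the feeder, 26 mm across, 70 mm high; origin at the centre of its foot
- tin: loose green tin with a cream lid standing beyond the feeder on its left, 71 mm across, 56 mm high; origin at the centre of its foot
Mind the look-alikes: they are no part of the job. Leave any pink look-alike of the tin alone.

How it is judged:
By the outcome, as a careful person would: the job done as asked, in the order asked, and still so for the second after the job is handed in, with the robot touching nothing.
It also fails if it takes over 64 s, if anything falls off the work surface, if the arm or the gripper's body presses on something with over 40 N, if the wrist force passes 120 N, or if a joint passes its speed limit or range.

## Working session

There is one attempt and no reset: what is moved stays moved. The work goes in short steps, Python scripts to look and compute and a shell command to move; the robot and the scene stay as the last step left them, time stands still between calls to the robot, and variables do not carry over. Pictures are saved under pics/ and viewed, at most 10 in all, crops included, and the job is handed in when it is done.

```bash
mkdir -p pics; cat > h.py <<'E'
import numpy as np, cv2
from cell import arm
from scipy.spatial.transform import Rotation as R
def ray(cam,rc):
    c=arm.get_calibration(cam);K=np.array(c["intrinsics"],float);D=np.array(c["distortion"],float);P=np.array(c["pose"])
    u=cv2.undistortPoints(np.array([[[rc[1],rc[0]]]],float),K,D)[0,0]
    return P[:3,3],P[:3,:3]@np.array([u[0],-u[1],-1.0])
def at(cam,rc,z):
    o,d=ray(cam,rc);return o+d*(z-o[2])/d[2]
def pix(cam,p):
    c=arm.get_calibration(cam);K=np.array(c["intrinsics"],float);D=np.array(c["distortion"],float);P=np.array(c["pose"])
    q=P[:3,:3].T@(np.array(p)-P[:3,3]);q=np.array([q[0],-q[1],-q[2]])
    r=cv2.projectPoints(q.reshape(1,1,3),np.zeros(3),np.zeros(3),K,D)[0][0,0];return r[::-1]
def save(cam,name):
    im=arm.get_image(cam);cv2.imwrite('pics/'+name,im[:,:,::-1]);return im
E
python3 - <<'E'
from h import *
np.set_printoptions(precision=3,suppress=True)
for c in("top","side"):
    save(c,c+"0.png");print(c,np.array(arm.get_calibration(c)["pose"])[:3,3])
    for q,z in(("insert_a_mid",.061),("insert_worn_mid",.061),("gate",.055),("fences",.055),("slot",.004),("feeder",0),("red_slug",0),("blue_slug",0),("tin",0)):
        for d in arm.place_of(c,q):print(q,round(d["conf"],2),np.array(d["point"]),at(c,d["point"],z)[:2])
s=arm.observe();print(s["clock"],s["position"],s["ee_rot"],R.from_rotvec(s["ee_rot"]).as_matrix(),s["width"])
E
```

```text
top [0.281 0.045 1.269]
insert_a_mid 0.64 [259.4 347.4] [ 0.461 -0.006]
insert_worn_mid 0.62 [266.7 293.6] [0.446 0.105]
gate 0.95 [218.8 314.7] [0.548 0.062]
fences 0.65 [249.1 309.5] [0.484 0.072]
fences 0.44 [260.2 344.1] [0.46  0.001]
slot 0.9 [211.4 316.5] [0.576 0.058]
feeder 0.71 [249.2 313.9] [0.493 0.064]
red_slug 0.64 [260.6 208.1] [0.468 0.295]
red_slug 0.61 [267.  295.4] [0.454 0.104]
blue_slug 0.62 [260.6 410.4] [ 0.467 -0.146]
tin 0.69 [288.9 440.5] [ 0.405 -0.209]
tin 0.67 [200.3 255.8] [0.603 0.193]
side [0.075 0.638 0.583]
insert_a_mid 0.47 [259.9 350.7] [0.454 0.005]
insert_worn_mid 0.58 [294.3 321.9] [0.441 0.106]
gate 0.92 [256.6 279.7] [0.56 0.06]
gate 0.35 [273.1 309.6] [0.492 0.067]
fences 0.8 [274.4 310.2] [0.489 0.07 ]
slot 0.65 [277.8 272. ] [0.577 0.062]
feeder 0.93 [304.  309.2] [0.486 0.077]
red_slug 0.93 [390.7 227.8] [0.468 0.289]
red_slug 0.59 [245.3 380.8] [ 0.479 -0.143]
blue_slug 0.72 [244.2 379.3] [ 0.483 -0.145]
tin 0.88 [309.4 208.3] [0.61  0.183]
tin 0.8 [243.3 430.5] [ 0.405 -0.205]
1.0 [ 0.17  -0.602  0.405] [3.112 0.43  0.   ] [[ 0.962  0.271  0.   ]
 [ 0.271 -0.962 -0.   ]
 [ 0.     0.    -1.   ]] 0.9991675155951795
```

```bash
python3 - <<'E'
import cv2
a=cv2.imread('pics/top0.png')[180:320,190:460];cv2.imwrite('pics/c1.png',cv2.resize(a,None,fx=2.9,fy=2.9,interpolation=2))
a=cv2.imread('pics/side0.png')[200:400,180:450];cv2.imwrite('pics/c2.png',cv2.resize(a,None,fx=2.9,fy=2.9,interpolation=2))
E
```

```text
(no output)
```

View pics/c1.png

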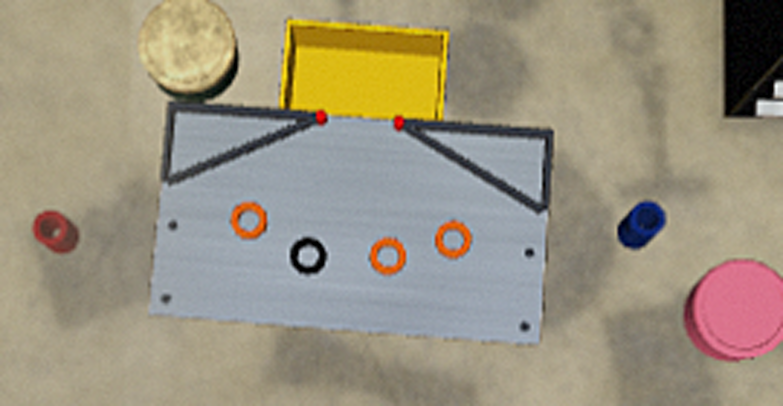

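View pics/c2.png

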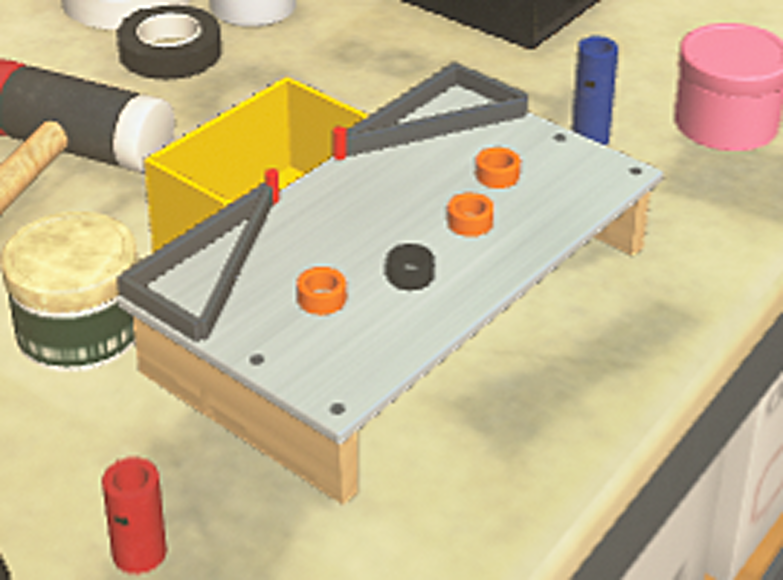

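Left of crop 1: orange rings at about top pixels (256,276), (269,324), (263,346) (row, col); the black ring at (268,296) and the pink tin (right edge) are look-alikes to leave; posts at (221,301), (222,328). Choice: the three orange ones.

```bash
cat >> h.py <<'E'
def blobs(cam,im,kind,z,amin=15):
    h=cv2.cvtColor(im,cv2.COLOR_RGB2HSV);H,S,V=[h[:,:,i].astype(int) for i in range(3)]
    m={'o':(H>=5)&(H<=14)&(S>190)&(V>150),'r':((H<=3)|(H>=176))&(S>170)&(V>120)&1>0,'k':(V<45)}[kind].astype(np.uint8)
    cs,_=cv2.findContours(m,cv2.RETR_EXTERNAL,cv2.CHAIN_APPROX_NONE);out=[]
    for c in cs:
        if len(c)<4: continue
        x,y,w,hh=cv2.boundingRect(c);a=(w*hh)
        p=c[:,0].mean(0)
        out.append((w,hh,(y+hh/2-.5,x+w/2-.5),at(cam,(y+hh/2-.5,x+w/2-.5),z)[:2]))
    return [o for o in out if 0.38<o[3][0]<.64 and -.12<o[3][1]<.22 and o[0]*o[1]>=amin]
E
python3 - <<'E'
from h import *
np.set_printoptions(precision=4,suppress=True)
for c in("top","side"):
    im=cv2.imread(f'pics/{c}0.png')[:,:,::-1].copy()
    for k,z in(('o',.061 if c=="side" else .065),('k',.063),('r',.07)):
        for b in blobs(c,im,k,z):print(c,k,b[0],b[1],np.array(b[2]),b[3])
# deck corners, top view crop coords
for n,u,v in(("nearL",150,314),("nearR",541,344),("farL",170,101),("farR",552,129)):
    z=.055 if n[0]=='n' else .068
    print(n,at("top",(180+v/2.9,190+u/2.9),z))
E
```

```text
top o 12 12 [267.5 323.5] [0.4437 0.0434]
top o 12 13 [262.  345.5] [ 0.455  -0.0019]
top o 12 12 [255.5 275.5] [0.4688 0.1423]
top k 12 12 [267.5 295.5] [0.4441 0.101 ]
top k 17 19 [206. 263.] [0.5743 0.1701]
top r 3 5 [222. 327.] [0.5381 0.0359]
top r 3 5 [220. 300.] [0.5425 0.0919]
side o 16 16 [299.5 290.5] [0.4718 0.1433]
side o 15 14 [273.5 342. ] [0.4455 0.0445]
side o 14 14 [257.5 351.5] [ 0.4571 -0.0014]
side r 4 11 [264.  273.5] [0.541  0.0979]
side r 3 11 [249. 297.] [0.5365 0.0422]
nearL [0.402  0.2122 0.055 ]
nearR [ 0.3803 -0.0655  0.055 ]
farL [0.5542 0.1993 0.068 ]
farR [ 0.5331 -0.0749  0.068 ]
```

```bash
cat >> h.py <<'E'
O=np.array([.485,.0705]);YAW=-.078;M2=np.array([[np.cos(YAW),-np.sin(YAW)],[np.sin(YAW),np.cos(YAW)]])
def f2w(x,y): return O+M2@np.array([x,y])/1000
def w2f(p): return M2.T@(np.array(p)[:2]-O)*1000
def plan(*tg):
    """targets (fx,fy mm, tip height above deck mm, heading deg in feeder or None) -> shifts in present tool axes"""
    s=arm.observe();p=np.array(s["position"]);T=R.from_rotvec(s["ee_rot"]).as_matrix();h=np.arctan2(T[1,0],T[0,0])
    print('t',round(s["clock"],2),'feeder',w2f(p).round(1),'tip',round((p[2]-.178-.055)*1000,1),'hd',round(np.degrees(h-YAW),1),'F',np.round(s["force"],1),'j7',round(s["joints"][6],2),'w',round(s["width"],3))
    for fx,fy,z,hd in tg:
        w=np.array([*f2w(fx,fy),.055+.178+z/1000]);d=T.T@(w-p)
        r=0 if hd is None else h-(np.radians(hd)+YAW)
        print((fx,fy,z,hd),d.round(4),round((r+np.pi)%(2*np.pi)-np.pi,3))
E
python3 -c "
from h import *
plan((-90,-400,172,None),(-64,-43,150,25.8),(-64,-43,60,25.8))"
```

```text
t 1.0 feeder [-262.1 -694.6] tip 171.7 hd 20.2 F [-0.8  0.3 -0.3] j7 -0.08 w 0.999
(-90, -400, 172, None) [ 0.2633 -0.217  -0.0003] 0.0
(-64, -43, 150, 25.8) [ 0.411  -0.5431  0.0217] -0.098
(-64, -43, 60, 25.8) [ 0.411  -0.5431  0.1117] -0.098
```

```bash
python3 -m inch '0.263 -0.217 0 0 0;0.263 -0.217 0 0 0;0.263 -0.217 0 0 0;0.263 -0.217 0 0 0;0.263 -0.217 0 0 0' 20; python3 -m inch '0 0 0 0 0;0 0 0 0 0;0 0 0 0 0' ; python3 -c "
from h import *
plan((-64,-43,150,25.8),(-64,-43,60,25.8))"
```

```text
clock: 1.5
position: [0.3128, -0.3944, 0.405]
ee_rot: [3.111, 0.43, 0.001]
force: [0.8, -0.2, 0.5]
width: 0.614
gripper_force: 0.0
clock: 1.8
position: [0.3113, -0.3971, 0.4048]
ee_rot: [3.112, 0.428, -0.001]
force: [-0.1, 0.1, -0.2]
width: 0.357
gripper_force: 0.0
t 1.8 feeder [-136.8 -479.7] tip 171.8 hd 20.1 F [-0.1  0.1 -0.2] j7 -0.52 w 0.357
(-64, -43, 150, 25.8) [ 0.2186 -0.385   0.0215] -0.099
(-64, -43, 60, 25.8) [ 0.2186 -0.3851  0.1115] -0.099
```

```bash
python3 -m inch '0.219 -0.385 0.021 -0.099 0;0.219 -0.385 0.021 -0.099 0;0.219 -0.385 0.021 -0.099 0;0.219 -0.385 0.021 -0.099 0;0.219 -0.385 0.021 -0.099 0'; python3 -c "
from h import *
plan((-64,-43,100,25.8))"
```

```text
clock: 2.3
position: [0.3718, -0.1535, 0.393]
ee_rot: [3.087, 0.578, 0.001]
force: [0.4, -0.6, -0.2]
width: 0.003
gripper_force: 0.0
t 2.3 feeder [ -95.4 -232.2] tip 160.0 hd 25.7 F [ 0.4 -0.6 -0.2] j7 -0.98 w 0.003
(-64, -43, 100, 25.8) [ 0.1102 -0.1569  0.0599] -0.002
```

```bash
python3 -m inch '0.11 -0.157 0.06 0 0;0.11 -0.157 0.06 0 0;0.11 -0.157 0.06 0 0;0.11 -0.157 0.06 0 0;0.11 -0.157 0.06 0 0'; python3 -m inch '0 0 0.06 0 0;0 0 0.06 0 0;0 0 0.06 0 0'; python3 - <<'E'
from h import *
plan((-64,-43,4,25.8))
a=save("side","s1.png")[200:400,180:450];b=save("top","t1.png")[180:320,190:460]
cv2.imwrite('pics/v1.png',np.vstack([cv2.resize(a,None,fx=1.7,fy=1.7),cv2.resize(b,None,fx=1.7,fy=1.7)])[:,:,::-1])
E
```

```text
clock: 2.8
position: [0.4181, 0.0369, 0.3318]
ee_rot: [-3.083, -0.591, -0.0]
force: [0.2, -0.2, -0.1]
width: 0.008
gripper_force: 0.0
clock: 3.1
position: [0.4165, 0.0311, 0.2717]
ee_rot: [-3.087, -0.58, 0.007]
force: [-0.5, 0.4, 1.3]
width: -0.001
gripper_force: 0.0
t 3.1 feeder [-65.2 -44.6] tip 38.7 hd 25.8 F [-0.5  0.4  1.3] j7 -1.62 w -0.001
(-64, -43, 4, 25.8) [ 0.0019 -0.0009  0.0347] -0.001
```

View pics/v1.png

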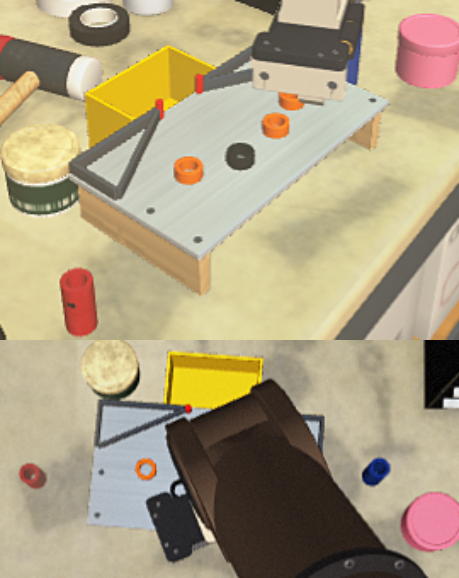

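```bash
python3 -m inch '0.002 0 0.017 0 0;0.002 0 0.033 0 0;0.002 0 0.033 0 0'; python3 - <<'E'
from h import *
print(pix("side",(.4165,.0311,.094)))
plan((5,-10,4,25.8))
a=save("side","s2.png")[220:320,290:430]
cv2.imwrite('pics/v2.png',cv2.resize(a,None,fx=4,fy=4)[:,:,::-1])
E
```

```text
clock: 3.5
position: [0.4191, 0.0327, 0.2402]
ee_rot: [3.087, 0.582, -0.0]
force: [-0.8, -0.3, 0.2]
width: 0.003
gripper_force: 0.0
[258.72911854 363.27808957]
t 3.5 feeder [-62.7 -42.8] tip 7.2 hd 25.8 F [-0.8 -0.3  0.2] j7 -1.67 w 0.003
(5, -10, 4, 25.8) [ 0.0752 -0.      0.0031] 0.0
```

View pics/v2.png

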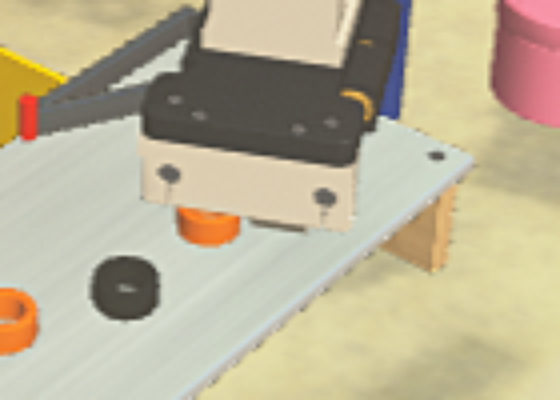

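```bash
python3 -m inch '0.01 0 0.003 0 0;0.02 0 0.003 0 0;0.03 0 0.003 0 0;0.04 0 0.003 0 0;0.05 0 0.003 0 0'; python3 -m inch '0.008 0 0 0 0;0.016 0 0 0 0;0.024 0 0 0 0;0.024 0 0 0 0'; python3 -m inch '-0.01 0 0 0 0;-0.015 0 -0.03 0 0;-0.015 0 -0.05 0 0;-0.015 0 -0.05 0 0'; python3 - <<'E'
from h import *
np.set_printoptions(precision=1,suppress=True)
plan((-20,0,45,0),(-20,0,4,0))
im=save("side","s3.png")
for b in blobs("side",im,'o',.061):print(b[0],b[1],np.array(b[2]),w2f(b[3]))
E
```

```text
clock: 4.05
position: [0.4665, 0.0521, 0.2371]
ee_rot: [-3.087, -0.584, -0.001]
force: [-0.5, 1.1, -1.1]
width: 0.001
gripper_force: 0.1
clock: 4.45
position: [0.4888, 0.0609, 0.2369]
ee_rot: [-3.086, -0.584, -0.001]
force: [0.4, 0.2, 0.8]
width: 0.007
gripper_force: 0.0
clock: 4.85
position: [0.4735, 0.0547, 0.289]
ee_rot: [3.086, 0.583, 0.005]
force: [0.5, -1.1, 0.3]
width: 0.002
gripper_force: 0.0
t 4.85 feeder [-10.2 -16.7] tip 56.0 hd 25.9 F [ 0.5 -1.1  0.3] j7 -1.65 w 0.002
(-20, 0, 45, 0) [-0. -0.  0.] 0.451
(-20, 0, 4, 0) [-0.  -0.   0.1] 0.451
16 16 [299.5 290.5] [-18.8  71.5]
15 14 [266.5 299. ] [26.7  1.2]
14 14 [257.5 351.5] [-22.2 -73.9]
```

```bash
python3 -m inch '0.01 -0.015 0 0.15 0;0.01 -0.015 0 0.3 0;0.01 -0.015 0 0.45 0;0.01 -0.015 0 0.45 0;0.01 -0.015 0 0.45 0';python3 -m inch '0 0 0.025 0 0;0 0 0.048 0 0;0 0 0.048 0 0'; python3 - <<'E'
from h import *
plan((44,0,4,0),(-8,0,4,0))
E
```

```text
clock: 5.4
position: [0.4771, 0.0723, 0.2862]
ee_rot: [3.139, -0.113, -0.002]
force: [-0.1, -0.8, 0.2]
width: 0.006
gripper_force: 0.0
clock: 5.7
position: [0.4763, 0.0719, 0.2365]
ee_rot: [3.138, -0.114, -0.008]
force: [-1.5, -0.5, -0.7]
width: 0.004
gripper_force: 0.0
t 5.7 feeder [-8.8  0.7] tip 3.5 hd 0.3 F [-1.5 -0.5 -0.7] j7 -2.11 w 0.004
(44, 0, 4, 0) [ 0.0528  0.001  -0.0008] 0.005
(-8, 0, 4, 0) [ 0.0008  0.0007 -0.0005] 0.005
```

```bash
python3 -m inch '0.01 0.001 0 0 0;0.02 0.001 0 0 0;0.03 0.001 0 0 0;0.036 0.001 0 0 0;0.042 0.001 0 0 0';python3 -m inch '0.006 0 0 0 0;0.011 0 0 0 0;0.011 0 0 0 0'; python3 -m inch '-0.015 0 0 0 0;-0.02 0 -0.03 0 0;-0.02 0 -0.05 0 0;-0.02 0 -0.05 0 0'; python3 - <<'E'
from h import *
np.set_printoptions(precision=1,suppress=True)
plan()
im=save("side","s4.png")
for b in blobs("side",im,'o',.061,4):print(b[0],b[1],np.array(b[2]),w2f(b[3]))
cv2.imwrite('pics/v4.png',cv2.resize(im[200:340,230:400],None,fx=3,fy=3)[:,:,::-1])
E
```

```text
clock: 6.2
position: [0.5203, 0.0682, 0.2393]
ee_rot: [-3.139, 0.12, -0.001]
force: [-0.0, -0.1, -0.1]
width: 0.008
gripper_force: 0.2
clock: 6.5
position: [0.5311, 0.0674, 0.2389]
ee_rot: [-3.139, 0.12, -0.001]
force: [-0.2, 0.4, -0.5]
width: 0.009
gripper_force: 0.0
clock: 6.9
position: [0.5111, 0.0694, 0.2913]
ee_rot: [-3.138, 0.119, -0.007]
force: [0.3, 0.0, -0.4]
width: 0.007
gripper_force: 0.0
t 6.9 feeder [26.1  1. ] tip 58.3 hd 0.1 F [ 0.3  0.  -0.4] j7 -2.05 w 0.007
16 16 [299.5 290.5] [-18.8  71.5]
3 3 [259. 272.] [74.2 14.4]
14 14 [257.5 351.5] [-22.2 -73.9]
```

View pics/v4.png

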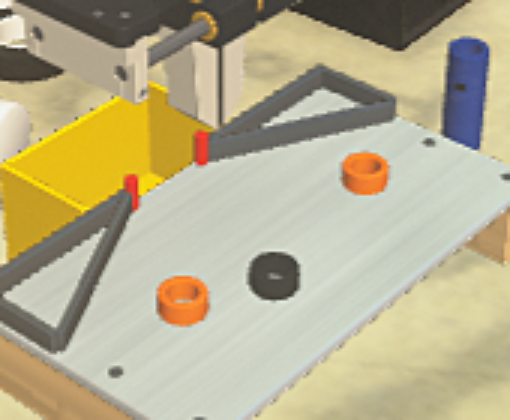

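The first ring fell through the gate (a speck of orange shows in the slot); the black ring at crop (274,275) hasn't moved. Next, the right ring.

```bash
python3 - <<'E'
from h import *
plan((-39,-98,58,57))
E
```

```text
t 6.95 feeder [25.8  0.7] tip 56.9 hd 0.1 F [-0.9 -0.3  0.4] j7 -2.05 w 0.005
(-39, -98, 58, 57) [-0.0649  0.0985 -0.0013] -0.993
```

```bash
python3 -m inch '-0.02 0.03 0 -0.149 0;-0.04 0.06 0 -0.298 0;-0.065 0.098 0 -0.447 0;-0.065 0.098 0 -0.596 0;-0.065 0.098 0 -0.745 0'; python3 -m inch '0 0 0 -0.14 0;0 0 0 -0.248 0;0 0 0 -0.248 0;0 0 0 -0.248 0';  python3 - <<'E'
from h import *
plan((-39,-98,4,57))
E
```

```text
clock: 7.45
position: [0.437, -0.0252, 0.288]
ee_rot: [-2.966, -1.036, 0.003]
force: [-0.7, 0.9, 0.1]
width: 0.002
gripper_force: 0.0
clock: 7.85
position: [0.438, -0.0239, 0.2883]
ee_rot: [-2.819, -1.385, 0.001]
force: [-0.6, 0.1, 0.2]
width: 0.006
gripper_force: 0.0
t 7.85 feeder [-39.5 -97.8] tip 55.3 hd 56.8 F [-0.6  0.1  0.2] j7 -0.99 w 0.006
(-39, -98, 4, 57) [0.0001 0.0006 0.0513] -0.004
```

```bash
python3 -m inch '0 0 0.025 0 0;0 0 0.05 0 0;0 0 0.05 0 0'; python3 -m inch '0.011 0 0 0 0;0.022 0 0 0 0;0.033 0 0 0 0;0.044 0 0 0 0;0.055 0 0 0 0'; python3 -m inch '0.011 0 0 0 0;0.022 0 0 0 0;0.032 0 0 0 0;0.039 0 0 0 0;0.039 0 0 0 0'; python3 -m inch '-0.01 0 0 0 0;-0.015 0 -0.03 0 0;-0.015 0 -0.05 0 0;-0.015 0 -0.05 0 0'; python3 - <<'E'
from h import *
np.set_printoptions(precision=1,suppress=True)
im=save("side","s5.png")
for b in blobs("side",im,'o',.061):print(b[0],b[1],np.array(b[2]),w2f(b[3]))
np.set_printoptions(precision=4,suppress=True)
plan((-8,0,52,0))
E
```

```text
clock: 8.15
position: [0.437, -0.0238, 0.2366]
ee_rot: [-2.817, -1.386, 0.007]
force: [-0.9, 0.8, 0.4]
width: 0.007
gripper_force: 0.0
clock: 8.65
position: [0.4726, 0.0209, 0.2394]
ee_rot: [2.817, 1.39, 0.001]
force: [0.2, -0.6, 0.2]
width: 0.005
gripper_force: 0.1
clock: 9.15
position: [0.496, 0.0518, 0.2389]
ee_rot: [-2.816, -1.391, -0.001]
force: [0.2, 0.4, -0.7]
width: 0.007
gripper_force: 0.0
clock: 9.55
position: [0.4864, 0.0379, 0.291]
ee_rot: [2.817, 1.387, 0.004]
force: [0.3, 0.6, 0.1]
width: 0.004
gripper_force: 0.0
16 16 [299.5 290.5] [-18.8  71.5]
15 14 [265.5 297. ] [31.   1.3]
t 9.6 feeder [  3.6 -32.5] tip 56.7 hd 56.9 F [ 0.3 -0.5  0.9] j7 -1.13 w 0.006
(-8, 0, 52, 0) [ 0.0209 -0.0275  0.0047] 0.993
```

```bash
python3 -m inch '0.022 -0.028 0 0.149 0;0.022 -0.028 0 0.298 0;0.022 -0.028 0 0.447 0;0.022 -0.028 0 0.596 0;0.022 -0.028 0 0.745 0'; python3 -m inch '0 0 0 0.14 0;0 0 0 0.248 0;0 0 0 0.248 0;0 0 0 0.248 0';  python3 -m inch '0 0 0.025 0 0;0 0 0.05 0 0;0 0 0.05 0 0'; python3 - <<'E'
from h import *
plan((44,1,4,0))
E
```

```text
clock: 10.1
position: [0.4767, 0.0726, 0.2877]
ee_rot: [3.13, 0.259, -0.003]
force: [0.2, -0.3, 0.8]
width: 0.006
gripper_force: 0.0
clock: 10.5
position: [0.477, 0.073, 0.2882]
ee_rot: [3.139, -0.115, -0.002]
force: [-0.5, 0.7, 0.0]
width: 0.001
gripper_force: 0.0
clock: 10.8
position: [0.4761, 0.0728, 0.2363]
ee_rot: [3.138, -0.116, -0.008]
force: [-0.6, 0.7, -0.3]
width: 0.003
gripper_force: 0.0
t 10.8 feeder [-9.1  1.6] tip 3.3 hd 0.2 F [-0.6  0.7 -0.3] j7 -2.1 w 0.003
(44, 1, 4, 0) [ 0.053   0.0008 -0.0009] 0.004
```

```bash
python3 -m inch '0.01 0.001 0 0 0;0.02 0.001 0 0 0;0.03 0.001 0 0 0;0.036 0.001 0 0 0;0.042 0.001 0 0 0';python3 -m inch '0.006 0 0 0 0;0.011 0 0 0 0;0.011 0 0 0 0'; python3 -m inch '-0.015 0 0 0 0;-0.02 0 -0.03 0 0;-0.02 0 -0.05 0 0;-0.02 0 -0.05 0 0'; python3 - <<'E'
from h import *
np.set_printoptions(precision=1,suppress=True)
im=save("side","s6.png")
for b in blobs("side",im,'o',.061,4):print(b[0],b[1],np.array(b[2]),w2f(b[3]))
cv2.imwrite('pics/v6.png',cv2.resize(im[200:340,230:400],None,fx=3,fy=3)[:,:,::-1])
np.set_printoptions(precision=4,suppress=True)
plan((-35,96,57,123))
E
```

```text
clock: 11.3
position: [0.5201, 0.0691, 0.2393]
ee_rot: [-3.139, 0.12, -0.001]
force: [-0.5, -0.3, 0.5]
width: 0.006
gripper_force: 0.1
clock: 11.6
position: [0.5309, 0.0683, 0.2389]
ee_rot: [-3.139, 0.12, -0.001]
force: [1.0, -0.5, 0.1]
width: 0.01
gripper_force: 0.0
clock: 12.0
position: [0.5109, 0.0703, 0.2913]
ee_rot: [-3.138, 0.119, -0.007]
force: [-0.3, 0.3, 0.5]
width: 0.005
gripper_force: 0.0
16 16 [299.5 290.5] [-18.8  71.5]
3 3 [259. 272.] [74.2 14.4]
t 12.05 feeder [25.5  1.5] tip 57.0 hd 0.1 F [-0.3 -0.1 -0.3] j7 -2.05 w 0.008
(-35, 96, 57, 123) [-0.0603 -0.0946 -0.0001] -2.145
```

View pics/v6.png

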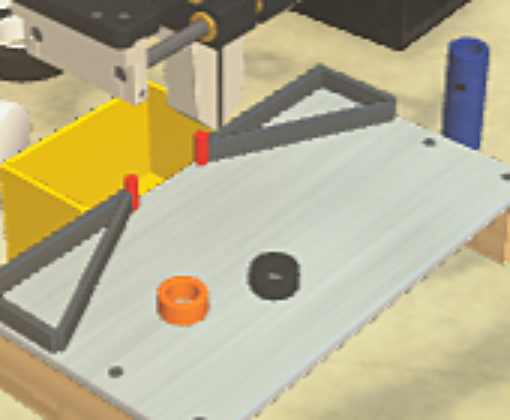

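The second ring is gone from the deck. Only the left orange ring (crop 182,300) and the black ring, still in place, remain. Now the left ring.

```bash
python3 -m inch '-0.02 -0.03 0 -0.149 0;-0.04 -0.06 0 -0.298 0;-0.06 -0.095 0 -0.447 0;-0.06 -0.095 0 -0.596 0;-0.06 -0.095 0 -0.745 0'; python3 -m inch '0 0 0 -0.149 0;0 0 0 -0.298 0;0 0 0 -0.447 0;0 0 0 -0.596 0;0 0 0 -0.745 0'; python3 -m inch '0 0 0 -0.149 0;0 0 0 -0.298 0;0 0 0 -0.447 0;0 0 0 -0.596 0;0 0 0 -0.655 0'; python3 -m inch '0 0 0 0 0;0 0 0 0 0';  python3 - <<'E'
from h import *
plan((-35,96,4,123))
E
```

```text
clock: 12.55
position: [0.4566, 0.1705, 0.288]
ee_rot: [-2.962, -1.045, 0.002]
force: [-0.4, -1.3, -0.2]
width: 0.003
gripper_force: 0.0
clock: 13.05
position: [0.4573, 0.169, 0.2878]
ee_rot: [-2.382, -2.047, 0.002]
force: [-1.2, 0.7, -0.1]
width: 0.005
gripper_force: 0.0
clock: 13.55
position: [0.4574, 0.1689, 0.2878]
ee_rot: [-1.597, -2.704, 0.002]
force: [0.2, -0.4, -0.0]
width: 0.007
gripper_force: 0.0
clock: 13.75
position: [0.4575, 0.169, 0.2882]
ee_rot: [-1.608, -2.698, 0.001]
force: [-0.6, 0.5, 0.5]
width: 0.006
gripper_force: 0.0
t 13.75 feeder [-35.1  96.1] tip 55.2 hd 122.9 F [-0.6  0.5  0.5] j7 -0.44 w 0.006
(-35, 96, 4, 123) [-0.0001  0.0001  0.0512] -0.002
```

```bash
python3 -m inch '0 0 0.025 0 0;0 0 0.05 0 0;0 0 0.05 0 0'; python3 -m inch '-0.011 0 0 0 0;-0.022 0 0 0 0;-0.033 0 0 0 0;-0.044 0 0 0 0;-0.055 0 0 0 0'; python3 -m inch '-0.011 0 0 0 0;-0.022 0 0 0 0;-0.03 0 0 0 0;-0.034 0 0 0 0;-0.034 0 0 0 0'; python3 -m inch '0.01 0 0 0 0;0.015 0 -0.03 0 0;0.015 0 -0.05 0 0;0.015 0 -0.05 0 0'; python3 - <<'E'
from h import *
np.set_printoptions(precision=1,suppress=True)
im=save("side","s7.png")
for b in blobs("side",im,'o',.061):print(b[0],b[1],np.array(b[2]),w2f(b[3]))
np.set_printoptions(precision=4,suppress=True)
plan((-8,1,56,0))
E
```

```text
clock: 14.05
position: [0.4567, 0.1685, 0.2365]
ee_rot: [-1.606, -2.697, 0.006]
force: [-1.4, -0.1, 0.0]
width: 0.005
gripper_force: 0.0
clock: 14.55
position: [0.4847, 0.1196, 0.2393]
ee_rot: [1.607, 2.699, 0.001]
force: [-0.1, -0.0, 0.4]
width: 0.003
gripper_force: 0.2
clock: 15.05
position: [0.5005, 0.0905, 0.2388]
ee_rot: [-1.607, -2.7, 0.0]
force: [-0.7, -0.2, 0.3]
width: 0.003
gripper_force: 0.0
clock: 15.45
position: [0.4931, 0.1063, 0.2912]
ee_rot: [1.601, 2.7, 0.005]
force: [0.6, 0.6, -0.6]
width: 0.005
gripper_force: 0.0
15 14 [266.5 299. ] [26.7  1.2]
t 15.5 feeder [ 5.1 35.6] tip 56.9 hd 123.1 F [-0.  -0.3 -0.4] j7 -0.3 w 0.008
(-8, 1, 56, 0) [-0.0218 -0.0298  0.0009] 2.148
```

Ring at (26.7, 1.2) in feeder axes. Now square up behind it.

```bash
python3 -m inch '-0.022 -0.03 0 0.149 0;-0.022 -0.03 0 0.298 0;-0.022 -0.03 0 0.447 0;-0.022 -0.03 0 0.596 0;-0.022 -0.03 0 0.745 0'; python3 -m inch '0 0 0 0.149 0;0 0 0 0.298 0;0 0 0 0.447 0;0 0 0 0.596 0;0 0 0 0.745 0'; python3 -m inch '0 0 0 0.149 0;0 0 0 0.298 0;0 0 0 0.447 0;0 0 0 0.596 0;0 0 0 0.658 0'; python3 -m inch '0 0 0 0 0;0 0 0 0 0';  python3 - <<'E'
from h import *
plan((-8,1,4,0))
E
```

```text
clock: 16.0
position: [0.4765, 0.0708, 0.2879]
ee_rot: [-2.483, -1.923, 0.002]
force: [0.7, 0.7, 0.2]
width: 0.009
gripper_force: 0.0
clock: 16.5
position: [0.4765, 0.0709, 0.2879]
ee_rot: [3.013, 0.888, -0.003]
force: [0.0, 0.3, -0.2]
width: 0.004
gripper_force: 0.0
clock: 17.0
position: [0.4765, 0.071, 0.2879]
ee_rot: [3.138, -0.132, -0.002]
force: [-0.6, 0.3, -0.4]
width: 0.008
gripper_force: 0.0
clock: 17.2
position: [0.4768, 0.0709, 0.2883]
ee_rot: [3.139, -0.12, -0.002]
force: [-0.2, -0.2, -0.4]
width: 0.007
gripper_force: 0.0
t 17.2 feeder [-8.2 -0.3] tip 55.3 hd 0.1 F [-0.2 -0.2 -0.4] j7 -2.08 w 0.007
(-8, 1, 4, 0) [ 0.0003 -0.0013  0.0513] 0.001
```

```bash
python3 -m inch '0 -0.001 0.025 0 0;0 -0.001 0.05 0 0;0 -0.001 0.05 0 0'; python3 -m inch '0.01 0 0 0 0;0.02 0 0 0 0;0.03 0 0 0 0;0.036 0 0 0 0;0.042 0 0 0 0';python3 -m inch '0.006 0 0 0 0;0.011 0 0 0 0;0.011 0 0 0 0'; python3 -m inch '-0.015 0 0 0 0;-0.02 0 -0.03 0 0;-0.02 0 -0.05 0 0;-0.03 0 -0.1 0 0;-0.06 0 -0.12 0 0'; python3 -m inch '-0.04 0 0 0 0;-0.08 0 0 0 0;-0.08 0 0 0 0;-0.08 0 0 0 0';python3 - <<'E'
from h import *
np.set_printoptions(precision=1,suppress=True)
plan()
im=save("side","s8.png");b2=save("top","t8.png")
for b in blobs("side",im,'o',.061,4):print(b[0],b[1],np.array(b[2]),w2f(b[3]))
for b in blobs("top",b2,'o',.01,4):print('top',b[0],b[1],np.array(b[2]),w2f(b[3]))
cv2.imwrite('pics/v8.png',np.vstack([cv2.resize(im[200:400,180:450],None,fx=1.9,fy=1.5),cv2.resize(b2[180:280,190:460],None,fx=1.9,fy=1.9)])[:,:,::-1])
E
```

```text
clock: 17.5
position: [0.4759, 0.0713, 0.2364]
ee_rot: [3.138, -0.121, -0.008]
force: [-0.2, 0.1, -0.7]
width: 0.002
gripper_force: 0.0
clock: 18.0
position: [0.52, 0.0681, 0.2393]
ee_rot: [-3.139, 0.125, -0.001]
force: [-0.1, 0.3, 0.9]
width: 0.005
gripper_force: 0.2
clock: 18.3
position: [0.5307, 0.0673, 0.2389]
ee_rot: [-3.139, 0.125, -0.001]
force: [-0.6, 1.4, -0.7]
width: 0.002
gripper_force: 0.0
clock: 18.8
position: [0.472, 0.0724, 0.3622]
ee_rot: [-3.137, 0.126, -0.008]
force: [0.4, 0.2, 0.2]
width: 0.004
gripper_force: 0.0
clock: 19.2
position: [0.39, 0.0784, 0.3592]
ee_rot: [3.139, -0.123, 0.002]
force: [0.3, 0.6, -0.3]
width: 0.006
gripper_force: 0.0
t 19.2 feeder [-95.3   0.5] tip 126.2 hd -0.0 F [ 0.3  0.6 -0.3] j7 -2.06 w 0.006
1 5 [263. 276.] [61.5 18.2]
4 3 [260.  280.5] [61.7  7.4]
3 3 [259. 272.] [74.2 14.4]
top 10 6 [208.5 314.5] [96.5 -0.3]
```

View pics/v8.png

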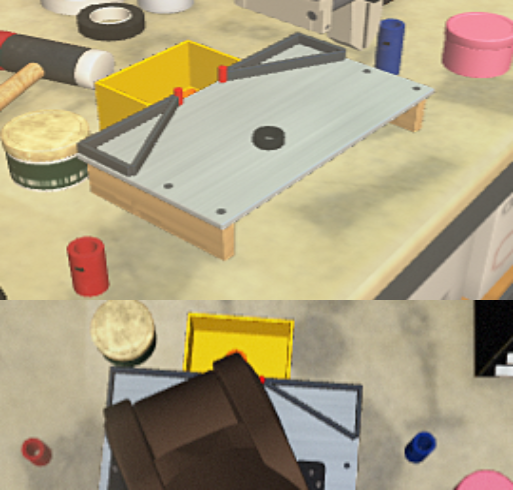

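```bash
python3 -m inch '0 0.1 0 0 0;0 0.2 0 0 0;0 0.3 0 0 0;0 0.3 0 0 0;0 0.3 0 0 0'; python3 -m inch '0 0 0 0 0;0 0.05 0 0 0;0 0.05 0 0 0';python3 - <<'E'
from h import *
plan()
b2=save("top","t9.png");im=save("side","s9.png")
cv2.imwrite('pics/v9.png',np.hstack([cv2.resize(b2[180:290,240:390],None,fx=3,fy=3),cv2.resize(im[225:335,230:340],None,fx=3,fy=3)])[:,:,::-1])
E
```

```text
clock: 19.8
position: [0.3711, -0.1734, 0.3589]
ee_rot: [3.139, -0.125, 0.001]
force: [2.0, 0.9, -0.7]
width: 0.006
gripper_force: 0.0
clock: 20.1
position: [0.3667, -0.226, 0.3588]
ee_rot: [3.136, -0.135, 0.0]
force: [-0.5, 0.7, -0.3]
width: 0.004
gripper_force: 0.0
t 20.1 feeder [ -94.8 -304.9] tip 125.8 hd -0.5 F [-0.5  0.7 -0.3] j7 -1.26 w 0.004
```

View pics/v9.png

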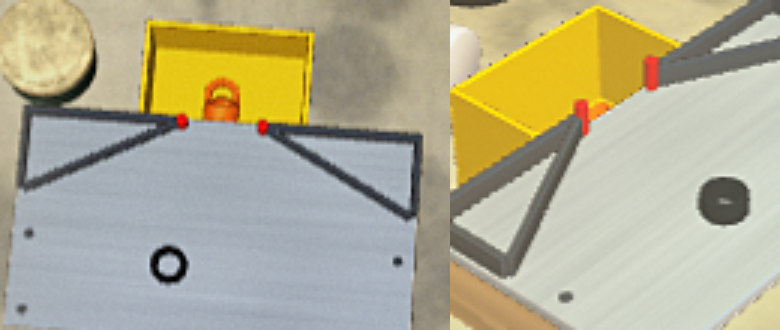

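```bash
python3 - <<'E'
from h import *
np.set_printoptions(precision=1,suppress=True)
for c,f in(("top","t9"),("side","s9")):
    im=cv2.imread(f'pics/{f}.png');h=cv2.cvtColor(im,cv2.COLOR_BGR2HSV)
    m=(h[:,:,0]>=4)&(h[:,:,0]<=17)&(h[:,:,1]>180)&(h[:,:,2]>110)
    r0,c0=(205,300) if c=="top" else (250,262)
    s=m[r0:r0+22,c0:c0+32];ys,xs=np.nonzero(s);print(c,ys.min()+r0,ys.max()+r0,xs.min()+c0,xs.max()+c0)
    for l in s.astype(int):print(''.join('.#'[v] for v in l))
    for z in(.01,.02,.03,.04,.05,.06):
        if c=="top":print(z,[w2f(at(c,(r,314),z)) for r in(206,210,214,218,220)])
        else:print(z,[w2f(at(c,p,z)) for p in((258,281),(262,279),(259,272))])
E
```

```text
top 206 220 301 328
................................
............###.................
..........########..............
.........##########.............
.........###....####............
........###......###............
........###.......##............
........###.###...##............
........############............
........############............
........############............
........#####.######............
........############............
.#......############............
..#.....###########.............
..........................#.#...
................................
................................
................................
................................
................................
................................
0.01 [array([102. ,   1.3]), array([93.1,  0.6]), array([84.2, -0.1]), array([75.2, -0.9]), array([70.8, -1.2])]
0.02 [array([99.6,  0.9]), array([90.7,  0.2]), array([81.9, -0.5]), array([73. , -1.2]), array([68.6, -1.5])]
0.03 [array([97.2,  0.6]), array([88.4, -0.1]), array([79.6, -0.8]), array([70.8, -1.5]), array([66.5, -1.8])]
0.04 [array([94.8, 
[... 794 characters left out ...]
..
..............##................
..............#.................
................................
................................
................................
................................
................................
................................
0.01 [array([115.6, -49.2]), array([109.8, -37.8]), array([125.7, -36.4])]
0.02 [array([105.6, -39. ]), array([100. , -27.8]), array([115.6, -26.4])]
0.03 [array([ 95.7, -28.8]), array([ 90.2, -17.9]), array([105.5, -16.5])]
0.04 [array([ 85.8, -18.7]), array([80.3, -7.9]), array([95.4, -6.5])]
0.05 [array([75.9, -8.5]), array([70.5,  2.1]), array([85.3,  3.4])]
0.06 [array([65.9,  1.7]), array([60.7, 12.1]), array([75.2, 13.4])]
```

```bash
python3 - <<'E'
from cell import arm
print(arm.sign_off())
E
```

```text
the job is handed in; nothing more can be done
None
```

I pushed the three orange inserts through the gate one at a time and they are all in the slot, though the last lies tilted on the others with its top just below deck height; the black insert, tubes and tin looked unmoved in the final pictures, and I handed the job in at about 20 s.

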